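# Set up the fold-down work flap of a balcony laundry cabinet

### The job

Get the cabinet's fold-down flap ready for work: pull both wooden supports all the way out to their stops while the flap is still up, then lower the flap until it lies on both of them. Let the flap down gently, bearing its weight so that it never drops, do not jerk or force the pulls or the flap, and leave the brush, the basket lid and the pole fork where they are.

Things in the scene. Friction and masses are not known exactly. Their poses are not given: they have to be found in the camera images.
- cabinet: White melamine drop-front cabinet fixed on the shelf, 360 mm wide, 210 deep, 310 high, side walls 15 thick, open at the back. Origin: on the shelf under the middle of its front face; x points into the cabinet, y to the left seen from the robot, z up. At yaw 0 the front faces the robot.
- roof_slot (a point): Fixed point at roof height, middle of the open hand slot between upright flap and roof board: the roof stops 60 mm behind the front face. The slot runs right across between the side walls; inside, nothing else stands within 100 mm of the front face. Axes as the cabinet's.
- support_left (a joint): How far the left (+y) wooden support is pulled out towards the robot, m: 0 is home, about 0.12 at its rubber-buffered stop; starts 0 to 0.02 out. About 3 N of friction; stays where it is left. A bar 24 mm wide, 42 high, 120 mm left of the cabinet's middle, its top 118.5 mm above the shelf.
- support_right (a joint): The same for the right (-y) support, 120 mm right of the cabinet's middle.
- support_left_pull (a point): Centre of the left support's steel T-bar pull, 98 mm above the shelf: a level round crossbar 12 mm thick, 100 long, along the cabinet's y, on one central 10 mm stem, 46 mm long, to the support's front end. Fingers reach down behind it either side of the stem. With the support home it is 32 mm in front of the upright flap's face, which blocks a gripper from straight above: lean it back 30 degrees.
- support_right_pull (a point): The same for the right support's T-bar pull. Axes as the cabinet's.
- flap (a joint): Angle of the flap, rad: 0 upright (closed), grows as its top comes towards the robot, 1.57 level, about 1.58 when lying on the pulled-out supports (it would go on to 1.9 without them). Starts 0 to 0.2. Hinge friction about 0.2 N m: it stays put within 15 degrees of upright; leaning further it falls open by its weight unless held up from its outer side.
- flap_edge (a point): Middle of the flap's free (top) edge at mid thickness. The flap is a smooth beige panel without a handle, 360 mm wide, 190 high, 14 thick, 0.5 to 0.75 kg; both faces can be reached along this edge. x points out of the inner face (into the cabinet when upright), z from the hinge to the free edge.
- flap_hinge (a point): Middle of the hinge line, which runs along the cabinet's y at the lower edge of the flap's outer face, 120 mm above the shelf, 14 mm in front of the cabinet's front face. flap_edge lies 190 mm from it along the flap and 7 mm towards the inner face. Turns with the flap, axes as flap_edge.
- stain_brush: Black stain brush lying bristles down, 150 x 50 mm, 66 mm high. Origin under its centre. Loose; leave it alone.
- basket_lid: White rectangular plastic laundry basket lid lying flat, 260 x 200 mm, 14 mm high. Origin under its centre. Loose; leave it alone.
- pole_fork: Stainless steel Y-shaped drying-pole fork lying flat, 185 mm long, 94 mm across the prongs, 23 mm high. Origin under its middle. Loose; leave it alone.

How it is judged (in metres and radians):
On the way:
1. both supports are out to their stops (within 7 mm) while the flap is still up (less than 0.4 rad open) (value of joint each of support_left, support_right above 0.113 m and value of joint flap below 0.4 rad), for 0.2 s.
At the end, for the whole second after the job is handed in: The flap lies at rest on both supports (1.55 to 1.62 rad, less than 6 mm off at its free edge), and both supports are still out to within 7 mm of their stops at 120 mm (value of joint each of support_left, support_right above 0.113 m and value of joint flap between 1.55 and 1.62 rad and velocity of joint flap between -0.05 and 0.05 rad/s); the robot touches nothing.
It fails at once if the flap dropped or slammed: it turned faster than 3 rad/s (a fall through more than about 20 mm at its edge) (velocity of joint flap above 3 rad/s or velocity of joint flap below -3 rad/s).
It fails at once if the brush, the basket lid or the pole fork was moved more than 20 mm (distance of any of stain_brush, basket_lid, pole_fork from where it was at the start of the episode above 0.02 m).
It fails at once if a pull, the flap or the cabinet was jerked or forced: the fingers pressed on the cabinet or a part of it with more than 60 N (contact force between the fingers and cabinet above 60 N).
It also fails if it takes over 61 s, if anything falls off the work surface, if the arm or the gripper's body presses on something with over 40 N, if the wrist force passes 120 N, or if a joint passes its speed limit or range.

### The arm

A 6-joint arm with a two-finger parallel gripper is mounted at the origin on the work surface. World frame = base frame: x ahead of the robot, y to its left, z up, the work surface at z = 0. Lengths are in m, angles in degrees, forces in N, time in s.
With the tool pointing down it reaches from about 0.25 to 0.725 m from the base axis. Payload 9.7 kg.
Tool frame: the origin (TCP) lies at the very end of the fingers, on their centre line; the grasp point (between the pads) lies 19 mm behind it; z points along the fingers, y is the line along which they close (so a half turn about z gives the same grasp; the last joint's range is limited). The gripper opens to 85 mm and grips with 20 to 120 N. Pads are 22 mm wide; open, the fingers measure 114 mm over their backs; the gripper's body (76 mm by 85 mm) begins 54 mm behind the grasp point. The pads swing forward as they close: fully open they stand 13 mm farther back than shut.
Start: joints at [70.474, 4.979, 10.078, 95.1, 0, 90], TCP at [0.184, 0.518, 0.231] pointing down, gripper open.
Joint ranges: [-179.16, 179.16], [-48.56, 103.87], [-65.8, 70.77], [-126.05, 130.52], [-82.76, 87.17], [-180, 180]. Speed limits (degrees/s): [127.2, 127.2, 147.25, 180, 180, 180].

### API

Orientations are given as [roll, pitch, yaw] about the fixed x, y, z axes, in that order (R = Rz(yaw) Ry(pitch) Rx(roll)).
In Python, from workcell import telemetry, optics, workorder gives the robot as it stands.
- The arm moves only by the shell command python3 -m handwheel 'ROWS' [FORCE]. ROWS is JSON, a list of rows, each an object of numbers: "tx", "ty", "tz": the shift along the tool's x, y, z in m; "ax", "ay", "az": the turn, a rotation vector about the tool's x, y, z in degrees; "jaw": the gripper command: -1 is shut, 1 is fully open, values between are in proportion. A call has exactly 10 rows; each row shifts and turns the commanded pose from where the row before left it, along the tool's axes as they then stand; what a row does not reach is not made up. A row lasts 1/8 s, in which the tool goes at most 62.5 mm and 10.7 degrees, less where a joint would pass 70% of its speed; a pose out of reach is approached as far as the arm can. A call is refused whole if a number of a shift passes 0.0625 or a number of a turn 10.7, either way. A call with a gripper value outside its range is refused whole. The fingers move at their own pace and stop on an object; FORCE is the grip in N (left out, the last holds). Time passes only in rows, so rows that do not move let the fingers close, or fill a call up. It gives the time, the measured TCP pose, the force, the opening and the grip force at its end, in the units of the state.
- telemetry.get_obs(): the state, without advancing time (a new reading comes with each control period).
- optics.camera(name): name is "side" or "top"; returns a dict with "color" (480x640x3 uint8, red, green, blue), "K" (3x3 intrinsics, pixels), "k1" (the pictures are not rectified: a ray, as slopes to the right and down, at radius r is drawn at 1 + k1 r^2 times it, then the intrinsics apply), "extrinsics" (4x4, takes a point from camera to world coordinates). Camera axes: x right, y down, z forward; pixel columns grow to the right and rows downward; lengths in m; the calibration is good to about 2 mm. A picture is of the moment at which its call begins. There is no depth.
- workorder.job_done(): hands the job in; it is judged then, once.
The state is a dict: "time": time; "q": joint angles; "qd": joint speeds; "joint_efforts": joint torques, N m; "ee_pos": TCP position; "tcp_rot": TCP orientation; "wrist_force": force on the tool from outside, world axes, zero at the start; "torque": the same for the moment, N m; "opening": finger opening in m; "grasp_force": force on a finger pad.
Only numpy, scipy, OpenCV 4.12 (cv2) and the standard library are available. Lean on these libraries where they do the work, as an engineer would, in place of code of your own. Each camera call takes 0.05 s, during which the arm holds its last target. There are 200 camera calls.

## Working session

There is one attempt and no reset: what is moved stays moved. The work goes in short steps, Python scripts to look and compute and a shell command to move; the robot and the scene stay as the last step left them, time stands still between calls to the robot, and variables do not carry over. Pictures are saved under pics/ and viewed, at most 10 in all, crops included, and the job is handed in when it is done.

```bash
mkdir -p pics; ls
python3 - <<'E'
from workcell import telemetry, optics
import cv2
for n in("side","top"):
    c=optics.camera(n); cv2.imwrite(f"pics/{n}0.png",c["color"][:,:,::-1]); print(n,c["K"],c["k1"],c["extrinsics"])
print(telemetry.get_obs())
E
```

```text
pics
side [[565.11766277   0.         312.98499367]
 [  0.         565.11766277 244.68645276]
 [  0.           0.           1.        ]] 0.0165807399590344 [[ 0.02158039 -0.76977036  0.63795602 -0.45034391]
 [-0.99956756 -0.02936117 -0.001615   -0.06230225]
 [ 0.01997432 -0.63764529 -0.77007111  1.41254448]
 [ 0.          0.          0.          1.        ]]
top [[503.1597831    0.         312.15219463]
 [  0.         503.1597831  237.04723665]
 [  0.           0.           1.        ]] -0.13745009549081078 [[ 0.01780073 -0.9832585   0.18134459  0.30171629]
 [-0.99971552 -0.02038303 -0.01238595 -0.06495332]
 [ 0.01587494 -0.18107252 -0.98334161  1.45655393]
 [ 0.          0.          0.          1.        ]]
{'time': 0.1, 'q': array([ 7.04740435e+01,  5.00855609e+00,  1.00397583e+01,  9.50991886e+01,
       -1.13431296e-03,  9.00016837e+01]), 'qd': array([-0.03739713, -0.01571946,  0.09048742,  0.03054823, -0.00673822,
       -0.04829066]), 'joint_efforts': array([-5.29460260e-05, -5.21561229e+01,  4.65652764e+01,  1.59533968e-02,
        1.61704480e-05,  4.76248374e-06]), 'ee_pos': array([0.18376791, 0.51818149, 0.23065498]), 'tcp_rot': array([-1.79932014e+02,  1.13630998e-03,  1.60472361e+02]), 'wrist_force': array([ 0.93625873,  0.10291783, -1.11242002]), 'torque': array([ 0.0056632 , -0.01806609, -0.02194058]), 'grasp_force': 0.0, 'opening': 0.08557661662045153}
```

View pics/side0.png

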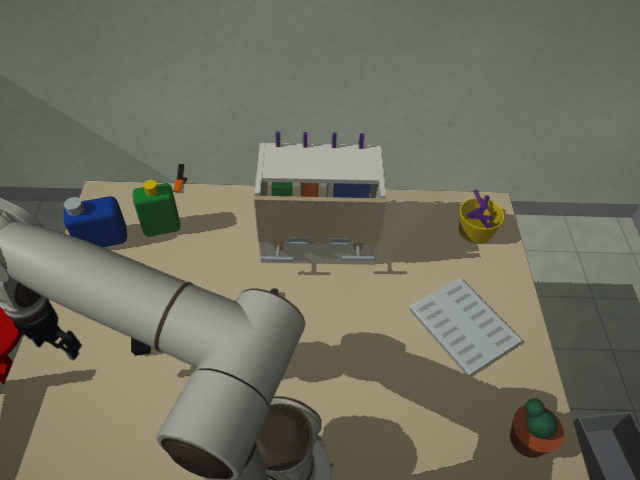

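View pics/top0.png

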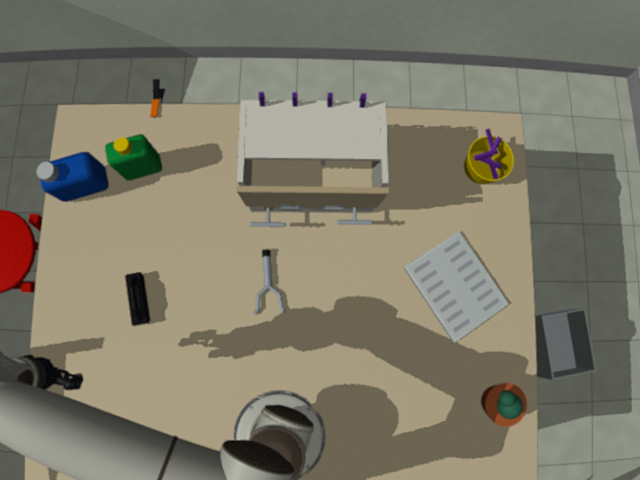

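The side view shows the cabinet front around (320,220), with its pulls near (277,258) and (350,258). The top view shows the pulls at about (268,224) and (354,221), and the fork at (268,280). I'll enlarge the cabinet area.

Run:
```python
import cv2,numpy as np
s=cv2.imread("pics/side0.png")[130:280,240:400]; t=cv2.imread("pics/top0.png")[90:240,230:395]
f=lambda i:cv2.resize(i,None,fx=4,fy=4,interpolation=cv2.INTER_CUBIC)[:600]
cv2.imwrite("pics/c_s.png",f(s));cv2.imwrite("pics/c_t.png",f(t))
```

```text
(no output)
```

View pics/c_s.png

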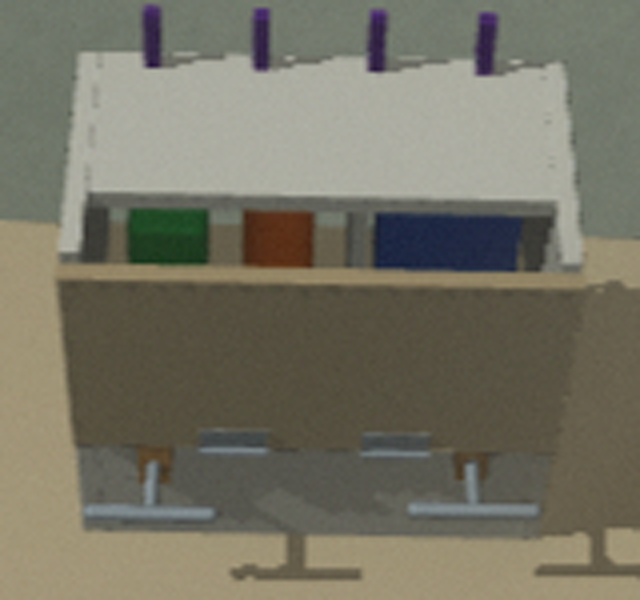

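View pics/c_t.png

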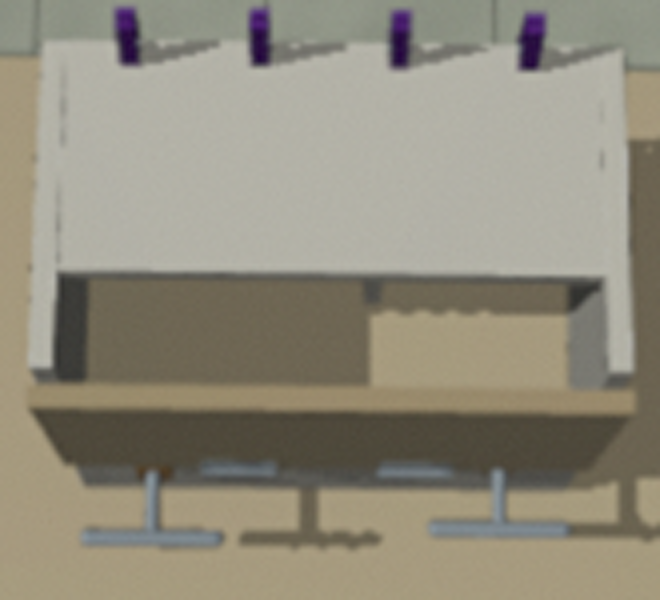

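The enlarged crops show both T-pulls, nearly level, and the flap edge close to the front face. Next I cast rays to these pixels, using (crop/4 + offset).

```bash
cat > h.py <<'E'
import numpy as np,cv2
from workcell import telemetry, optics
C={}
def cam(n):
    if n not in C: C[n]=optics.camera(n)
    return C[n]
def ray(n,u,v):
    c=cam(n); K=c["K"]; p=cv2.undistortPoints(np.array([[[u,v]]],float),K,np.array([c["k1"],0,0,0.]))[0,0]
    E=c["extrinsics"]; return E[:3,3],E[:3,:3]@np.array([p[0],p[1],1])
def plane(n,u,v,z):
    o,d=ray(n,u,v); return o+d*(z-o[2])/d[2]
def tri(a,b):
    (o1,d1),(o2,d2)=ray("side",*a),ray("top",*b)
    s=np.linalg.lstsq(np.c_[d1,-d2],o2-o1,rcond=None)[0]; p,q=o1+s[0]*d1,o2+s[1]*d2
    return (p+q)/2,np.linalg.norm(p-q)
E
python3 - <<'E'
from h import *
np.set_printoptions(precision=4,suppress=True)
S=lambda x,y:((x-1.5)/4+240,(y-1.5)/4+130)
T=lambda x,y:((x-1.5)/4+230,(y-1.5)/4+90)
P=dict(Lpull_l=((85,512),(82,537)),Lpull_r=((214,514),(222,539)),Rpull_l=((409,509),(430,527)),Rpull_r=((538,510),(568,530)),
 flapO_l=((60,281),(30,409)),flapO_r=((582,288),(634,413)),roof_l=((90,193),(57,271)),roof_r=((556,202),(608,277)))
for k,(a,b) in P.items():
    z=.098 if 'pull' in k else .31
    print(k,*tri(S(*a),T(*b)),"plane",plane("side",*S(*a),z),plane("top",*T(*b),z))
for p in ((30,368),(53,368),(611,372),(634,372)): print("wall",plane("top",*T(*p),.31))
for n,a in (("base_l",(85,529)),("base_r",(540,537))): print(n,plane("side",*S(*a),0))
for a in ((48,41),(624,46)): print("roofback",plane("top",*T(*a),.31))
E
```

```text
Lpull_l [0.5865 0.0893 0.0938] 0.0018344072012518873 plane [0.5831 0.0879 0.098 ] [0.5857 0.0898 0.098 ]
Lpull_r [ 0.5867 -0.0071  0.0955] 0.0005094021655111851 plane [ 0.5848 -0.0074  0.098 ] [ 0.5862 -0.0069  0.098 ]
Rpull_l [ 0.5988 -0.1514  0.0931] 0.0015783576317055935 plane [ 0.5949 -0.1519  0.098 ] [ 0.5977 -0.1503  0.098 ]
Rpull_r [ 0.5978 -0.2471  0.0976] 0.0017013479697898582 plane [ 0.5976 -0.2479  0.098 ] [ 0.5977 -0.2462  0.098 ]
flapO_l [0.6192 0.0987 0.3051] 0.0031263634384277894 plane [0.6143 0.0965 0.31  ] [0.6179 0.0996 0.31  ]
flapO_r [ 0.6239 -0.2576  0.3083] 0.0006679305631990611 plane [ 0.6221 -0.257   0.31  ] [ 0.6234 -0.2576  0.31  ]
roof_l [0.7053 0.0859 0.3057] 0.004649449003654691 plane [0.7004 0.083  0.31  ] [0.7039 0.0877 0.31  ]
roof_r [ 0.7092 -0.244   0.3062] 0.0005677135855097776 plane [ 0.7052 -0.2437  0.31  ] [ 0.7078 -0.2431  0.31  ]
wall [0.6431 0.1009 0.31  ]
wall [0.6433 0.0872 0.31  ]
wall [ 0.6483 -0.2442  0.31  ]
wall [ 0.6487 -0.258   0.31  ]
base_l [0.6431 0.0977 0.    ]
base_r [ 0.6485 -0.262   0.    ]
roofback [0.8538 0.1008 0.31  ]
roofback [ 0.8596 -0.2555  0.31  ]
```

```bash
cat >> h.py <<'E'
from scipy.spatial.transform import Rotation as Ro
np.set_printoptions(precision=4,suppress=True)
PSI=0.75
def tool(lean,roll=0):  # lean back (deg); roll about tool z (deg): 0 -> tool y along cabinet y; 90 -> along x
    return Ro.from_euler("z",180+PSI,degrees=True)*Ro.from_euler("x",180,degrees=True)*Ro.from_euler("y",-lean,degrees=True)*Ro.from_euler("z",roll,degrees=True)
def go(p,R):
    o=telemetry.get_obs(); A=Ro.from_euler("xyz",o["tcp_rot"],degrees=True); d=np.array(p)-o["ee_pos"]
    print("t",o["time"],"tcp",o["ee_pos"],o["tcp_rot"],"q",o["q"],"F",o["wrist_force"],"open",o["opening"])
    print("turn",(A.inv()*R).as_rotvec(degrees=True),"shift before turn",A.inv().apply(d),"after",R.inv().apply(d))
E
python3 - <<'E'
from h import *
R=tool(35); print(R.as_matrix())
go([.45,.041,.231],tool(0)); go([.45,.041,.231],R)
E
```

```text
[[-0.8191 -0.0131  0.5735]
 [-0.0107  0.9999  0.0075]
 [-0.5736  0.     -0.8192]]
t 0.2 tcp [0.1838 0.5182 0.2309] [-179.9518    0.001   160.4739] q [70.4738  4.9982 10.0504 95.1004 -0.001  89.9998] F [-0.13    0.5009 -0.9822] open 0.0853361523120837
turn [ -0.0478  -0.0076 -20.2761] shift before turn [-0.4104 -0.3608  0.0002] after [-0.2599 -0.4807 -0.0001]
t 0.2 tcp [0.1838 0.5182 0.2309] [-179.9518    0.001   160.4739] q [70.4738  4.9982 10.0504 95.1004 -0.001  89.9998] F [-0.13    0.5009 -0.9822] open 0.0853361523120837
turn [ -6.2385 -34.6369 -19.6245] shift before turn [-0.4104 -0.3608  0.0002] after [-0.213  -0.4807  0.149 ]
```

```bash
python3 -m handwheel '[{"az":-10.1,"jaw":-0.06},{"az":-10.2,"jaw":-0.06},{"tx":-0.032,"ty":-0.06,"jaw":-0.06},{"tx":-0.032,"ty":-0.06,"jaw":-0.06},{"tx":-0.032,"ty":-0.06,"jaw":-0.06},{"tx":-0.032,"ty":-0.06,"jaw":-0.06},{"tx":-0.033,"ty":-0.06,"jaw":-0.06},{"tx":-0.033,"ty":-0.06,"jaw":-0.06},{"tx":-0.033,"ty":-0.06,"jaw":-0.06},{"tx":-0.033,"ty":-0.06,"jaw":-0.06}]' 30
python3 - <<'E'
from h import *
go([.45,.041,.231],tool(0)); go([.5633,.041,.1724],tool(35))
E
```

```text
t 0.2 tcp [0.1838 0.5182 0.2309] [-179.9518    0.001   160.4739] q [70.4738  4.9982 10.0504 95.1004 -0.001  89.9998] F [-0.13    0.5009 -0.9822] open 0.0853361523120837
turn [ -0.0478  -0.0076 -20.2761] shift before turn [-0.4104 -0.3608  0.0002] after [-0.2599 -0.4807 -0.0001]
t 0.2 tcp [0.1838 0.5182 0.2309] [-179.9518    0.001   160.4739] q [70.4738  4.9982 10.0504 95.1004 -0.001  89.9998] F [-0.13    0.5009 -0.9822] open 0.0853361523120837
turn [ -6.2385 -34.6369 -19.6245] shift before turn [-0.5172 -0.3229  0.0587] after [-0.2722 -0.4821  0.262 ]$[0]: bad value
```

```bash
python3 -m handwheel '[{"tx":0,"ty":0,"tz":0,"ax":0,"ay":0,"az":-10.1,"jaw":-0.06},{"tx":0,"ty":0,"tz":0,"ax":0,"ay":0,"az":-10.2,"jaw":-0.06},{"tx":-0.032,"ty":-0.06,"tz":0,"ax":0,"ay":0,"az":0,"jaw":-0.06},{"tx":-0.032,"ty":-0.06,"tz":0,"ax":0,"ay":0,"az":0,"jaw":-0.06},{"tx":-0.032,"ty":-0.06,"tz":0,"ax":0,"ay":0,"az":0,"jaw":-0.06},{"tx":-0.032,"ty":-0.06,"tz":0,"ax":0,"ay":0,"az":0,"jaw":-0.06},{"tx":-0.033,"ty":-0.06,"tz":0,"ax":0,"ay":0,"az":0,"jaw":-0.06},{"tx":-0.033,"ty":-0.06,"tz":0,"ax":0,"ay":0,"az":0,"jaw":-0.06},{"tx":-0.033,"ty":-0.06,"tz":0,"ax":0,"ay":0,"az":0,"jaw":-0.06},{"tx":-0.033,"ty":-0.06,"tz":0,"ax":0,"ay":0,"az":0,"jaw":-0.06}]' 30
python3 - <<'E'
from h import *
go([.45,.041,.231],tool(0)); go([.5633,.041,.1724],tool(35))
E
```

```text
time: 1.45
ee_pos: [0.4285, 0.08, 0.2314]
tcp_rot: [180.0, 0.0, -179.2]
wrist_force: [0.7, 1.6, -0.5]
opening: 0.0402
grasp_force: 0.0
t 1.45 tcp [0.4285 0.08   0.2314] [ 179.9882    0.0391 -179.2317] q [ 10.5687 -10.5638  -4.8327  95.6906   0.005    9.8004] F [ 0.6994  1.5932 -0.537 ] open 0.04018304168991829
turn [0.0118 0.0391 0.0183] shift before turn [-0.021  -0.0393  0.0004] after [-0.021  -0.0393  0.0004]
t 1.45 tcp [0.4285 0.08   0.2314] [ 179.9882    0.0391 -179.2317] q [ 10.5687 -10.5638  -4.8327  95.6906   0.005    9.8004] F [ 0.6994  1.5932 -0.537 ] open 0.04018304168991829
turn [  0.017  -34.9609   0.0141] shift before turn [-0.1342 -0.0408  0.0591] after [-0.0762 -0.0407  0.1254]
```

```bash
python3 -m handwheel '[{"tx":0,"ty":0,"tz":0,"ax":0,"ay":-8.75,"az":0,"jaw":-0.06},{"tx":0,"ty":0,"tz":0,"ax":0,"ay":-8.75,"az":0,"jaw":-0.06},{"tx":0,"ty":0,"tz":0,"ax":0,"ay":-8.75,"az":0,"jaw":-0.06},{"tx":0,"ty":0,"tz":0,"ax":0,"ay":-8.75,"az":0,"jaw":-0.06},{"tx":-0.0197,"ty":0,"tz":0.0377,"ax":0,"ay":0,"az":0,"jaw":-0.06},{"tx":-0.0197,"ty":0,"tz":0.0377,"ax":0,"ay":0,"az":0,"jaw":-0.06},{"tx":-0.0197,"ty":-0.0015,"tz":0.0377,"ax":0,"ay":0,"az":0,"jaw":-0.06},{"tx":0,"ty":0,"tz":0,"ax":0,"ay":0,"az":0,"jaw":-0.06},{"tx":0,"ty":0,"tz":0,"ax":0,"ay":0,"az":0,"jaw":-0.06},{"tx":0,"ty":0,"tz":0,"ax":0,"ay":0,"az":0,"jaw":-0.06}]'
python3 - <<'E'
from h import *
go([.6173,.041,.0954],tool(35))
s=cam("side")["color"][130:280,240:400]; t=cam("top")["color"][90:240,230:395]
f=lambda i:cv2.resize(i[:150,:160],None,fx=2.5,fy=2.5,interpolation=cv2.INTER_CUBIC)
cv2.imwrite("pics/a1.png",np.hstack([f(s),f(t)])[:,:,::-1])
E
```

```text
time: 2.7
ee_pos: [0.5409, 0.0822, 0.1737]
tcp_rot: [180.0, 35.1, -179.2]
wrist_force: [0.1, -0.4, -0.1]
opening: 0.0403
grasp_force: 0.0
t 2.7 tcp [0.5409 0.0822 0.1737] [ 179.9779   35.083  -179.2222] q [ 11.9545 -31.0047 -34.3644  52.068   -6.3747   9.1841] F [ 0.1211 -0.4281 -0.1078] open 0.04026546877062082
turn [0.0381 0.083  0.0227] shift before turn [-0.017  -0.0423  0.1076] after [-0.0172 -0.0422  0.1076]
```

View pics/a1.png

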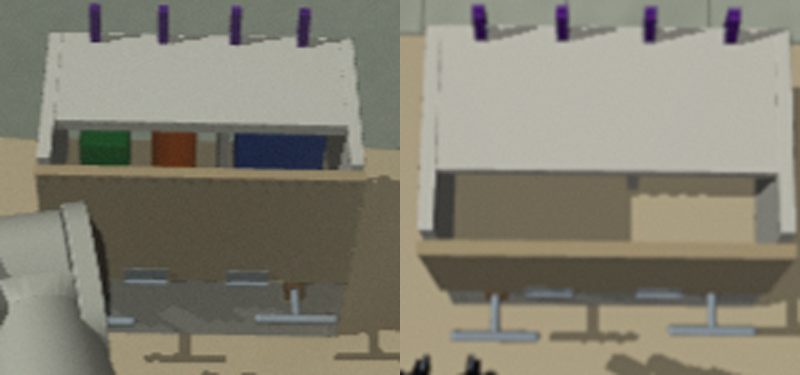

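The gripper is short of the left pull: the fingertips are at the lower left of the top crop, with the pull at (495,335). I'll shift to line up, then descend along the fingers.

```bash
python3 -m handwheel '[{"tx":-0.006,"ty":-0.014,"tz":0.006,"ax":0,"ay":0,"az":0,"jaw":-0.06},{"tx":-0.006,"ty":-0.014,"tz":0.006,"ax":0,"ay":0,"az":0,"jaw":-0.06},{"tx":-0.005,"ty":-0.014,"tz":0.0056,"ax":0,"ay":0,"az":0,"jaw":-0.06},{"tx":0,"ty":0,"tz":0.015,"ax":0,"ay":0,"az":0,"jaw":-0.06},{"tx":0,"ty":0,"tz":0.015,"ax":0,"ay":0,"az":0,"jaw":-0.06},{"tx":0,"ty":0,"tz":0.015,"ax":0,"ay":0,"az":0,"jaw":-0.06},{"tx":0,"ty":0,"tz":0,"ax":0,"ay":0,"az":0,"jaw":-0.06},{"tx":0,"ty":0,"tz":0,"ax":0,"ay":0,"az":0,"jaw":-0.06},{"tx":0,"ty":0,"tz":0,"ax":0,"ay":0,"az":0,"jaw":-0.06},{"tx":0,"ty":0,"tz":0,"ax":0,"ay":0,"az":0,"jaw":-0.06}]'
python3 - <<'E'
from h import *
go([.6173,.041,.0954],tool(35))
E
```

```text
time: 4.05
ee_pos: [0.5917, 0.0408, 0.1317]
tcp_rot: [180.0, 35.1, -179.2]
wrist_force: [0.6, 0.4, 0.5]
opening: 0.04
grasp_force: 0.0
t 4.05 tcp [0.5917 0.0408 0.1317] [ 179.9944   35.0524 -179.2231] q [  5.1427 -23.7836 -34.5242  44.2849  -2.5002   3.5763] F [0.5826 0.4235 0.4758] open 0.03996992122603897
turn [0.021  0.0524 0.022 ] shift before turn [-0.0002 -0.0001  0.0444] after [-0.0002 -0.0001  0.0444]
```

```bash
python3 -m handwheel '[{"tx":0,"ty":0,"tz":0.011,"ax":0,"ay":0,"az":0,"jaw":-0.06},{"tx":0,"ty":0,"tz":0.011,"ax":0,"ay":0,"az":0,"jaw":-0.06},{"tx":0,"ty":0,"tz":0.011,"ax":0,"ay":0,"az":0,"jaw":-0.06},{"tx":0,"ty":0,"tz":0.011,"ax":0,"ay":0,"az":0,"jaw":-0.06},{"tx":0,"ty":0,"tz":0,"ax":0,"ay":0,"az":0,"jaw":-0.06},{"tx":0,"ty":0,"tz":0,"ax":0,"ay":0,"az":0,"jaw":-0.06},{"tx":0.0041,"ty":0,"tz":-0.0029,"ax":0,"ay":0,"az":0,"jaw":-0.06},{"tx":0.0041,"ty":0,"tz":-0.0029,"ax":0,"ay":0,"az":0,"jaw":-0.06},{"tx":0.0041,"ty":0,"tz":-0.0029,"ax":0,"ay":0,"az":0,"jaw":-0.06},{"tx":0.0041,"ty":0,"tz":-0.0029,"ax":0,"ay":0,"az":0,"jaw":-0.06}]'
```

```text
time: 5.3
ee_pos: [0.5967, 0.0407, 0.0958]
tcp_rot: [180.0, 35.1, -179.2]
wrist_force: [2.9, 0.3, 0.6]
opening: 0.0399
grasp_force: 1.7
```

```bash
python3 -m handwheel '[{"tx":0.0066,"ty":0,"tz":-0.0046,"ax":0,"ay":0,"az":0,"jaw":-0.06},{"tx":0.0066,"ty":0,"tz":-0.0046,"ax":0,"ay":0,"az":0,"jaw":-0.06},{"tx":0.0066,"ty":0,"tz":-0.0046,"ax":0,"ay":0,"az":0,"jaw":-0.06},{"tx":0.0066,"ty":0,"tz":-0.0046,"ax":0,"ay":0,"az":0,"jaw":-0.06},{"tx":0.0066,"ty":0,"tz":-0.0046,"ax":0,"ay":0,"az":0,"jaw":-0.06},{"tx":0.0066,"ty":0,"tz":-0.0046,"ax":0,"ay":0,"az":0,"jaw":-0.06},{"tx":0.0066,"ty":0,"tz":-0.0046,"ax":0,"ay":0,"az":0,"jaw":-0.06},{"tx":0.0066,"ty":0,"tz":-0.0046,"ax":0,"ay":0,"az":0,"jaw":-0.06},{"tx":0.0066,"ty":0,"tz":-0.0046,"ax":0,"ay":0,"az":0,"jaw":-0.06},{"tx":0.0066,"ty":0,"tz":-0.0046,"ax":0,"ay":0,"az":0,"jaw":-0.06}]'; python3 -m handwheel '[{"tx":0.0033,"ty":0,"tz":-0.0023,"ax":0,"ay":0,"az":0,"jaw":-0.06},{"tx":0.0025,"ty":0,"tz":-0.0017,"ax":0,"ay":0,"az":0,"jaw":-0.06},{"tx":0.0016,"ty":0,"tz":-0.0011,"ax":0,"ay":0,"az":0,"jaw":-0.06},{"tx":0.0016,"ty":0,"tz":-0.0011,"ax":0,"ay":0,"az":0,"jaw":-0.06},{"tx":0.0008,"ty":0,"tz":-0.0006,"ax":0,"ay":0,"az":0,"jaw":-0.06},{"tx":0.0008,"ty":0,"tz":-0.0006,"ax":0,"ay":0,"az":0,"jaw":-0.06},{"tx":0,"ty":0,"tz":0,"ax":0,"ay":0,"az":0,"jaw":-0.06},{"tx":0,"ty":0,"tz":0,"ax":0,"ay":0,"az":0,"jaw":-0.06},{"tx":0,"ty":0,"tz":0,"ax":0,"ay":0,"az":0,"jaw":-0.06},{"tx":0,"ty":0,"tz":0,"ax":0,"ay":0,"az":0,"jaw":-0.06}]'
```

```text
time: 6.55
ee_pos: [0.5162, 0.0398, 0.0956]
tcp_rot: [180.0, 35.1, -179.2]
wrist_force: [3.9, 2.1, 7.0]
opening: 0.0402
grasp_force: 3.2
time: 7.8
ee_pos: [0.5034, 0.0397, 0.0955]
tcp_rot: [180.0, 35.1, -179.2]
wrist_force: [2.2, 0.7, 5.3]
opening: 0.0399
grasp_force: 2.7
```

```bash
python3 -m handwheel '[{"tx":0.0008,"ty":0,"tz":-0.0006,"ax":0,"ay":0,"az":0,"jaw":-0.06},{"tx":0.0008,"ty":0,"tz":-0.0006,"ax":0,"ay":0,"az":0,"jaw":-0.06},{"tx":0.0008,"ty":0,"tz":-0.0006,"ax":0,"ay":0,"az":0,"jaw":-0.06},{"tx":0.0008,"ty":0,"tz":-0.0006,"ax":0,"ay":0,"az":0,"jaw":-0.06},{"tx":0,"ty":0,"tz":0,"ax":0,"ay":0,"az":0,"jaw":-0.06},{"tx":0,"ty":0,"tz":0,"ax":0,"ay":0,"az":0,"jaw":-0.06},{"tx":0,"ty":0,"tz":0,"ax":0,"ay":0,"az":0,"jaw":-0.06},{"tx":0,"ty":0,"tz":0,"ax":0,"ay":0,"az":0,"jaw":-0.06},{"tx":0,"ty":0,"tz":0,"ax":0,"ay":0,"az":0,"jaw":-0.06},{"tx":0,"ty":0,"tz":0,"ax":0,"ay":0,"az":0,"jaw":-0.06}]'
python3 - <<'E'
from h import *
s=cam("side")["color"][150:330,240:400]; t=cam("top")["color"][150:330,230:390]
f=lambda i:cv2.resize(i,None,fx=2.5,fy=2.5,interpolation=cv2.INTER_CUBIC)
cv2.imwrite("pics/a2.png",np.hstack([f(s),f(t)])[:,:,::-1])
E
```

```text
time: 9.05
ee_pos: [0.4997, 0.0396, 0.0957]
tcp_rot: [180.0, 35.1, -179.2]
wrist_force: [8.9, 1.6, 2.9]
opening: 0.04
grasp_force: 4.3
```

View pics/a2.png

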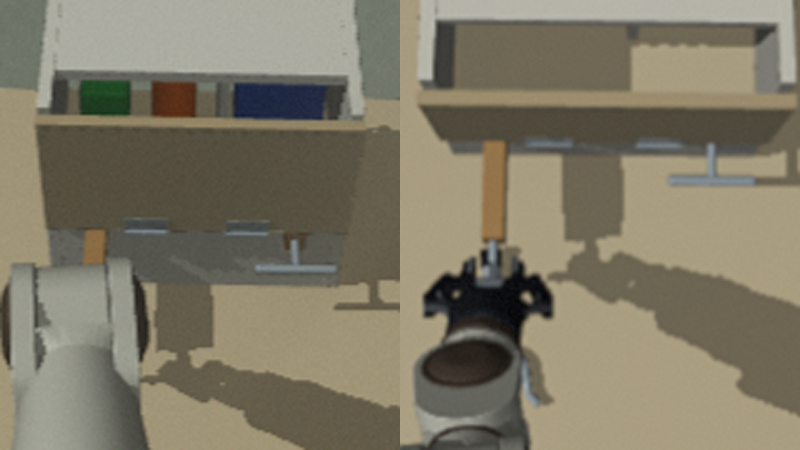

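The left support is out, with its front end at about (494,240) in the top crop. I'll check its position and press on slightly against the stop.

```bash
python3 - <<'E'
from h import *
print(plane("top",267.6,246,.1185))
E
python3 -m handwheel '[{"tx":0.0008,"ty":0,"tz":-0.0006,"ax":0,"ay":0,"az":0,"jaw":-0.06},{"tx":0.0008,"ty":0,"tz":-0.0006,"ax":0,"ay":0,"az":0,"jaw":-0.06},{"tx":0.0008,"ty":0,"tz":-0.0006,"ax":0,"ay":0,"az":0,"jaw":-0.06},{"tx":0,"ty":0,"tz":0,"ax":0,"ay":0,"az":0,"jaw":-0.06},{"tx":0,"ty":0,"tz":0,"ax":0,"ay":0,"az":0,"jaw":-0.06},{"tx":0,"ty":0,"tz":0,"ax":0,"ay":0,"az":0,"jaw":-0.06},{"tx":0,"ty":0,"tz":0,"ax":0,"ay":0,"az":0,"jaw":-0.06},{"tx":0,"ty":0,"tz":0,"ax":0,"ay":0,"az":0,"jaw":-0.06},{"tx":0,"ty":0,"tz":0,"ax":0,"ay":0,"az":0,"jaw":-0.06},{"tx":0,"ty":0,"tz":0,"ax":0,"ay":0,"az":0,"jaw":-0.06}]'
```

```text
[0.5215 0.0378 0.1185]
time: 10.45
ee_pos: [0.4983, 0.0394, 0.0975]
tcp_rot: [180.0, 35.3, -179.3]
wrist_force: [20.6, 0.1, 0.6]
opening: 0.0402
grasp_force: 8.7
```

```bash
python3 -m handwheel '[{"tx":-0.0065,"ty":0,"tz":0.0046,"ax":0,"ay":0,"az":0,"jaw":-0.06},{"tx":0,"ty":0,"tz":-0.02,"ax":0,"ay":0,"az":0,"jaw":-0.06},{"tx":0,"ty":0,"tz":-0.025,"ax":0,"ay":0,"az":0,"jaw":-0.06},{"tx":0,"ty":0,"tz":-0.025,"ax":0,"ay":0,"az":0,"jaw":-0.06},{"tx":0,"ty":-0.05,"tz":0,"ax":0,"ay":0,"az":0,"jaw":-0.06},{"tx":0,"ty":-0.05,"tz":0,"ax":0,"ay":0,"az":0,"jaw":-0.06},{"tx":0,"ty":-0.05,"tz":0,"ax":0,"ay":0,"az":0,"jaw":-0.06},{"tx":0,"ty":-0.05,"tz":0,"ax":0,"ay":0,"az":0,"jaw":-0.06},{"tx":0,"ty":-0.04,"tz":0,"ax":0,"ay":0,"az":0,"jaw":-0.06},{"tx":0,"ty":0,"tz":0,"ax":0,"ay":0,"az":0,"jaw":-0.06}]'
python3 - <<'E'
from h import *
go([.5916,-.199,.1446],tool(35))
E
```

```text
time: 11.7
ee_pos: [0.466, -0.2029, 0.1502]
tcp_rot: [179.8, 34.8, -179.6]
wrist_force: [-0.5, 0.6, -1.5]
opening: 0.04
grasp_force: 0.0
t 11.7 tcp [ 0.466  -0.2029  0.1502] [ 179.8237   34.7737 -179.5562] q [-34.0393 -32.4261 -36.9524  55.7811  18.9921 -29.4607] F [-0.4823  0.6371 -1.4673] open 0.039996455268879225
turn [ 0.0012 -0.2259 -0.2515] shift before turn [-0.1     0.0027  0.0762] after [-0.0997  0.0022  0.0766]
```

```bash
python3 -m handwheel '[{"tx":-0.025,"ty":0.001,"tz":0.019,"ax":0,"ay":0,"az":0,"jaw":-0.06},{"tx":-0.025,"ty":0.001,"tz":0.019,"ax":0,"ay":0,"az":0,"jaw":-0.06},{"tx":-0.025,"ty":0.001,"tz":0.019,"ax":0,"ay":0,"az":0,"jaw":-0.06},{"tx":-0.0247,"ty":0,"tz":0.019,"ax":0,"ay":0,"az":0,"jaw":-0.06},{"tx":0,"ty":0,"tz":0,"ax":0,"ay":0,"az":0,"jaw":-0.06},{"tx":0,"ty":0,"tz":0,"ax":0,"ay":0,"az":0,"jaw":-0.06},{"tx":0,"ty":0,"tz":0,"ax":0,"ay":0,"az":0,"jaw":-0.06},{"tx":0,"ty":0,"tz":0,"ax":0,"ay":0,"az":0,"jaw":-0.06},{"tx":0,"ty":0,"tz":0,"ax":0,"ay":0,"az":0,"jaw":-0.06},{"tx":0,"ty":0,"tz":0,"ax":0,"ay":0,"az":0,"jaw":-0.06}]'
python3 - <<'E'
from h import *
go([.626,-.199,.0954],tool(35))
E
```

```text
time: 12.95
ee_pos: [0.5925, -0.1964, 0.1474]
tcp_rot: [-180.0, 35.0, -179.2]
wrist_force: [0.1, 0.2, -0.2]
opening: 0.0398
grasp_force: 0.0
t 12.95 tcp [ 0.5925 -0.1964  0.1474] [-179.9962   35.0066 -179.238 ] q [-24.8399 -16.7371 -27.279   47.1795  14.3493 -21.4284] F [ 0.051   0.1638 -0.2329] open 0.03982819838269869
turn [0.0031 0.0066 0.0099] shift before turn [ 0.0024 -0.003   0.0618] after [ 0.0024 -0.003   0.0618]
```

```bash
python3 -m handwheel '[{"tx":0.0015,"ty":-0.003,"tz":0.012,"ax":0,"ay":0,"az":0,"jaw":-0.06},{"tx":0,"ty":0,"tz":0.0125,"ax":0,"ay":0,"az":0,"jaw":-0.06},{"tx":0,"ty":0,"tz":0.0125,"ax":0,"ay":0,"az":0,"jaw":-0.06},{"tx":0,"ty":0,"tz":0.0125,"ax":0,"ay":0,"az":0,"jaw":-0.06},{"tx":0,"ty":0,"tz":0.012,"ax":0,"ay":0,"az":0,"jaw":-0.06},{"tx":0,"ty":0,"tz":0,"ax":0,"ay":0,"az":0,"jaw":-0.06},{"tx":0,"ty":0,"tz":0,"ax":0,"ay":0,"az":0,"jaw":-0.06},{"tx":0.0041,"ty":0,"tz":-0.0029,"ax":0,"ay":0,"az":0,"jaw":-0.06},{"tx":0.0041,"ty":0,"tz":-0.0029,"ax":0,"ay":0,"az":0,"jaw":-0.06},{"tx":0.0041,"ty":0,"tz":-0.0029,"ax":0,"ay":0,"az":0,"jaw":-0.06}]'
```

```text
time: 14.2
ee_pos: [0.6116, -0.1992, 0.097]
tcp_rot: [-180.0, 35.1, -179.2]
wrist_force: [2.5, 0.5, -0.3]
opening: 0.0399
grasp_force: 1.4
```

```bash
python3 -m handwheel '[{"tx":0.0074,"ty":0,"tz":-0.0052,"ax":0,"ay":0,"az":0,"jaw":-0.06},{"tx":0.0074,"ty":0,"tz":-0.0052,"ax":0,"ay":0,"az":0,"jaw":-0.06},{"tx":0.0074,"ty":0,"tz":-0.0052,"ax":0,"ay":0,"az":0,"jaw":-0.06},{"tx":0.0074,"ty":0,"tz":-0.0052,"ax":0,"ay":0,"az":0,"jaw":-0.06},{"tx":0.0074,"ty":0,"tz":-0.0052,"ax":0,"ay":0,"az":0,"jaw":-0.06},{"tx":0.0074,"ty":0,"tz":-0.0052,"ax":0,"ay":0,"az":0,"jaw":-0.06},{"tx":0.0074,"ty":0,"tz":-0.0052,"ax":0,"ay":0,"az":0,"jaw":-0.06},{"tx":0.0074,"ty":0,"tz":-0.0052,"ax":0,"ay":0,"az":0,"jaw":-0.06},{"tx":0.0074,"ty":0,"tz":-0.0052,"ax":0,"ay":0,"az":0,"jaw":-0.06},{"tx":0.0074,"ty":0,"tz":-0.0052,"ax":0,"ay":0,"az":0,"jaw":-0.06}]'; python3 -m handwheel '[{"tx":0.0033,"ty":0,"tz":-0.0023,"ax":0,"ay":0,"az":0,"jaw":-0.06},{"tx":0.0025,"ty":0,"tz":-0.0017,"ax":0,"ay":0,"az":0,"jaw":-0.06},{"tx":0.0016,"ty":0,"tz":-0.0011,"ax":0,"ay":0,"az":0,"jaw":-0.06},{"tx":0.0016,"ty":0,"tz":-0.0011,"ax":0,"ay":0,"az":0,"jaw":-0.06},{"tx":0.0008,"ty":0,"tz":-0.0006,"ax":0,"ay":0,"az":0,"jaw":-0.06},{"tx":0.0008,"ty":0,"tz":-0.0006,"ax":0,"ay":0,"az":0,"jaw":-0.06},{"tx":0.0008,"ty":0,"tz":-0.0006,"ax":0,"ay":0,"az":0,"jaw":-0.06},{"tx":0,"ty":0,"tz":0,"ax":0,"ay":0,"az":0,"jaw":-0.06},{"tx":0,"ty":0,"tz":0,"ax":0,"ay":0,"az":0,"jaw":-0.06},{"tx":0,"ty":0,"tz":0,"ax":0,"ay":0,"az":0,"jaw":-0.06}]'
```

```text
time: 15.45
ee_pos: [0.5209, -0.2003, 0.0968]
tcp_rot: [-180.0, 35.1, -179.2]
wrist_force: [3.6, 1.0, 5.9]
opening: 0.04
grasp_force: 3.0
time: 16.7
ee_pos: [0.5071, -0.2005, 0.0967]
tcp_rot: [-180.0, 35.0, -179.2]
wrist_force: [2.6, 0.2, 6.5]
opening: 0.0402
grasp_force: 2.5
```

```bash
python3 -m handwheel '[{"tx":0.0008,"ty":0,"tz":-0.0006,"ax":0,"ay":0,"az":0,"jaw":-0.06},{"tx":0.0008,"ty":0,"tz":-0.0006,"ax":0,"ay":0,"az":0,"jaw":-0.06},{"tx":0.0008,"ty":0,"tz":-0.0006,"ax":0,"ay":0,"az":0,"jaw":-0.06},{"tx":0.0008,"ty":0,"tz":-0.0006,"ax":0,"ay":0,"az":0,"jaw":-0.06},{"tx":0.0008,"ty":0,"tz":-0.0006,"ax":0,"ay":0,"az":0,"jaw":-0.06},{"tx":0.0008,"ty":0,"tz":-0.0006,"ax":0,"ay":0,"az":0,"jaw":-0.06},{"tx":0,"ty":0,"tz":0,"ax":0,"ay":0,"az":0,"jaw":-0.06},{"tx":0,"ty":0,"tz":0,"ax":0,"ay":0,"az":0,"jaw":-0.06},{"tx":0,"ty":0,"tz":0,"ax":0,"ay":0,"az":0,"jaw":-0.06},{"tx":0,"ty":0,"tz":0,"ax":0,"ay":0,"az":0,"jaw":-0.06}]'
```

```text
time: 17.95
ee_pos: [0.5016, -0.2005, 0.0969]
tcp_rot: [-180.0, 35.1, -179.2]
wrist_force: [9.1, 1.1, 2.5]
opening: 0.04
grasp_force: 4.4
```

```bash
python3 -m handwheel '[{"tx":0.0008,"ty":0,"tz":-0.0006,"ax":0,"ay":0,"az":0,"jaw":-0.06},{"tx":0.0008,"ty":0,"tz":-0.0006,"ax":0,"ay":0,"az":0,"jaw":-0.06},{"tx":0.0008,"ty":0,"tz":-0.0006,"ax":0,"ay":0,"az":0,"jaw":-0.06},{"tx":0,"ty":0,"tz":0,"ax":0,"ay":0,"az":0,"jaw":-0.06},{"tx":0,"ty":0,"tz":0,"ax":0,"ay":0,"az":0,"jaw":-0.06},{"tx":-0.0065,"ty":0,"tz":0.0046,"ax":0,"ay":0,"az":0,"jaw":-0.06},{"tx":0,"ty":0,"tz":-0.03,"ax":0,"ay":0,"az":0,"jaw":-0.06},{"tx":0,"ty":0,"tz":-0.04,"ax":0,"ay":0,"az":0,"jaw":-0.06},{"tx":0,"ty":0,"tz":-0.05,"ax":0,"ay":0,"az":0,"jaw":-0.06},{"tx":0,"ty":0,"tz":-0.05,"ax":0,"ay":0,"az":0,"jaw":-0.06}]'
python3 - <<'E'
from h import *
go([.50,-.079,.36],tool(3.4,90))
E
```

```text
time: 19.2
ee_pos: [0.4069, -0.2012, 0.2353]
tcp_rot: [179.9, 34.8, -179.3]
wrist_force: [1.4, -0.1, 1.1]
opening: 0.0399
grasp_force: 0.0
t 19.2 tcp [ 0.4069 -0.2012  0.2353] [ 179.8864   34.8262 -179.303 ] q [-39.8396 -37.9751 -30.2212  69.9578  21.8808 -35.0955] F [ 1.3973 -0.0747  1.1345] open 0.039942099723138606
turn [24.6977 24.5517 87.5129] shift before turn [-0.1488  0.1211 -0.0481] after [ 0.1209  0.1019 -0.1188]
```

```bash
python3 -m handwheel '[{"tx":0,"ty":0,"tz":0,"ax":2.744,"ay":2.728,"az":9.724,"jaw":-0.06},{"tx":0,"ty":0,"tz":0,"ax":2.744,"ay":2.728,"az":9.724,"jaw":-0.06},{"tx":0,"ty":0,"tz":0,"ax":2.744,"ay":2.728,"az":9.724,"jaw":-0.06},{"tx":0,"ty":0,"tz":0,"ax":2.744,"ay":2.728,"az":9.724,"jaw":-0.06},{"tx":0,"ty":0,"tz":0,"ax":2.744,"ay":2.728,"az":9.724,"jaw":-0.06},{"tx":0,"ty":0,"tz":0,"ax":2.744,"ay":2.728,"az":9.724,"jaw":-0.06},{"tx":0,"ty":0,"tz":0,"ax":2.744,"ay":2.728,"az":9.724,"jaw":-0.06},{"tx":0,"ty":0,"tz":0,"ax":2.744,"ay":2.728,"az":9.724,"jaw":-0.06},{"tx":0,"ty":0,"tz":0,"ax":2.744,"ay":2.728,"az":9.724,"jaw":-0.06},{"tx":0,"ty":0,"tz":0,"ax":0,"ay":0,"az":0,"jaw":-0.06}]'
python3 - <<'E'
from h import *
go([.50,-.079,.36],tool(3.4,90))
s=cam("side")["color"][150:330,240:400]; t=cam("top")["color"][150:330,230:390]
f=lambda i:cv2.resize(i,None,fx=2.5,fy=2.5,interpolation=cv2.INTER_CUBIC)
cv2.imwrite("pics/a3.png",np.hstack([f(s),f(t)])[:,:,::-1])
E
```

```text
time: 20.45
ee_pos: [0.4084, -0.202, 0.2341]
tcp_rot: [176.7, 0.0, 90.8]
wrist_force: [-0.2, 0.0, 0.3]
opening: 0.0401
grasp_force: 0.0
t 20.45 tcp [ 0.4084 -0.202   0.2341] [176.6653   0.0055  90.7971] q [-27.3015 -10.7996  -4.803   93.0516   1.5651  61.9415] F [-0.1894  0.0387  0.2936] open 0.04006222662506299
turn [-0.0653  0.0027  0.0473] shift before turn [ 0.1217  0.1005 -0.1202] after [ 0.1218  0.1006 -0.1201]
```

View pics/a3.png

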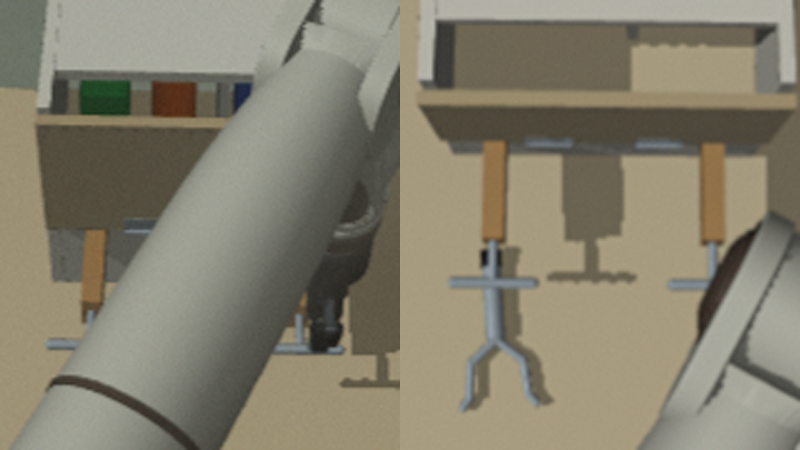

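Both supports now end at row 240 of the top crop, equally far out. The flap is still up at row ~100 and the fork hasn't moved. Next I'll go above the flap edge.

```bash
python3 -m handwheel '[{"tx":0.024,"ty":0.02,"tz":-0.024,"ax":0,"ay":0,"az":0,"jaw":-0.06},{"tx":0.024,"ty":0.02,"tz":-0.024,"ax":0,"ay":0,"az":0,"jaw":-0.06},{"tx":0.024,"ty":0.02,"tz":-0.024,"ax":0,"ay":0,"az":0,"jaw":-0.06},{"tx":0.024,"ty":0.02,"tz":-0.024,"ax":0,"ay":0,"az":0,"jaw":-0.06},{"tx":0.024,"ty":0.02,"tz":-0.024,"ax":0,"ay":0,"az":0,"jaw":-0.06},{"tx":0,"ty":0.03,"tz":0,"ax":0,"ay":0,"az":0,"jaw":-0.06},{"tx":0,"ty":0.03,"tz":0,"ax":0,"ay":0,"az":0,"jaw":-0.06},{"tx":0,"ty":0.03,"tz":0,"ax":0,"ay":0,"az":0,"jaw":-0.06},{"tx":0,"ty":0,"tz":0,"ax":0,"ay":0,"az":0,"jaw":-0.06},{"tx":0,"ty":0,"tz":0,"ax":0,"ay":0,"az":0,"jaw":-0.06}]'
python3 - <<'E'
from h import *
go([.63,-.079,.345],tool(3.4,90))
go([.629,-.079,.287],tool(3.4,90))
E
```

```text
time: 21.8
ee_pos: [0.5884, -0.0791, 0.3676]
tcp_rot: [176.4, 0.1, 90.8]
wrist_force: [-1.5, 0.0, -0.1]
opening: 0.0402
grasp_force: 0.0
t 21.8 tcp [ 0.5884 -0.0791  0.3676] [176.4132   0.1109  90.8463] q [ -7.8663  13.7137  35.7284 108.4524   0.4336  81.2974] F [-1.5188  0.0079 -0.0524] open 0.040213216842725434
turn [0.1869 0.1048 0.1029] shift before turn [-0.0005  0.0401  0.0252] after [-0.0004  0.0402  0.025 ]
t 21.8 tcp [ 0.5884 -0.0791  0.3676] [176.4132   0.1109  90.8463] q [ -7.8663  13.7137  35.7284 108.4524   0.4336  81.2974] F [-1.5188  0.0079 -0.0524] open 0.040213216842725434
turn [0.1869 0.1048 0.1029] shift before turn [-0.0003  0.0355  0.083 ] after [-0.0004  0.0357  0.0829]
```

```bash
python3 -m handwheel '[{"tx":0,"ty":0.019,"tz":0,"ax":0,"ay":0,"az":0,"jaw":-0.06},{"tx":0,"ty":0.017,"tz":0,"ax":0,"ay":0,"az":0,"jaw":-0.06},{"tx":0,"ty":0,"tz":0.012,"ax":0,"ay":0,"az":0,"jaw":-0.06},{"tx":0,"ty":0,"tz":0.0145,"ax":0,"ay":0,"az":0,"jaw":-0.06},{"tx":0,"ty":0,"tz":0.0145,"ax":0,"ay":0,"az":0,"jaw":-0.06},{"tx":0,"ty":0,"tz":0.0145,"ax":0,"ay":0,"az":0,"jaw":-0.06},{"tx":0,"ty":0,"tz":0.0145,"ax":0,"ay":0,"az":0,"jaw":-0.06},{"tx":0,"ty":0,"tz":0.013,"ax":0,"ay":0,"az":0,"jaw":-0.06},{"tx":0,"ty":0,"tz":0,"ax":0,"ay":0,"az":0,"jaw":-0.06},{"tx":0,"ty":0,"tz":0,"ax":0,"ay":0,"az":0,"jaw":-0.06}]'
python3 - <<'E'
from h import *
go([.629,-.079,.287],tool(3.4,90))
s=cam("side")["color"][90:270,240:400]; t=cam("top")["color"][110:290,230:390]
f=lambda i:cv2.resize(i,None,fx=2.5,fy=2.5,interpolation=cv2.INTER_CUBIC)
cv2.imwrite("pics/a4.png",np.hstack([f(s),f(t)])[:,:,::-1])
E
```

```text
time: 23.05
ee_pos: [0.6302, -0.0788, 0.2875]
tcp_rot: [176.4, 0.1, 90.8]
wrist_force: [0.2, 0.1, -0.5]
opening: 0.04
grasp_force: 0.0
t 23.05 tcp [ 0.6302 -0.0788  0.2875] [176.3718   0.1031  90.7677] q [-7.3111 15.2233 28.0781 99.248   0.4077 81.9308] F [ 0.175   0.1109 -0.5066] open 0.03999136338391303
turn [0.2283 0.1018 0.024 ] shift before turn [-0.0002 -0.0012  0.0005] after [-0.0002 -0.0012  0.0005]
```

View pics/a4.png

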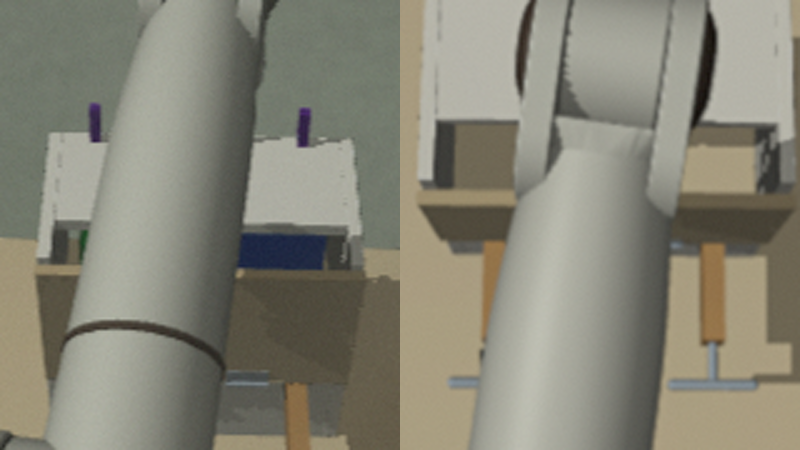

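There's no contact force, so the fingers should be straddling the edge at about (320,275) in the side view. I'll pinch lightly to confirm.

```bash
python3 -m handwheel '[{"tx":0,"ty":0,"tz":0,"ax":0,"ay":0,"az":0,"jaw":-0.3},{"tx":0,"ty":0,"tz":0,"ax":0,"ay":0,"az":0,"jaw":-0.5},{"tx":0,"ty":0,"tz":0,"ax":0,"ay":0,"az":0,"jaw":-0.6},{"tx":0,"ty":0,"tz":0,"ax":0,"ay":0,"az":0,"jaw":-0.65},{"tx":0,"ty":0,"tz":0,"ax":0,"ay":0,"az":0,"jaw":-0.7},{"tx":0,"ty":0,"tz":0,"ax":0,"ay":0,"az":0,"jaw":-0.75},{"tx":0,"ty":0,"tz":0,"ax":0,"ay":0,"az":0,"jaw":-0.8},{"tx":0,"ty":0,"tz":0,"ax":0,"ay":0,"az":0,"jaw":-0.8},{"tx":0,"ty":0,"tz":0,"ax":0,"ay":0,"az":0,"jaw":-0.8},{"tx":0,"ty":0,"tz":0,"ax":0,"ay":0,"az":0,"jaw":-0.8}]' 20
python3 - <<'E'
from h import *
go([.629,-.079,.287],tool(3.4,90))
E
```

```text
time: 24.4
ee_pos: [0.6303, -0.0788, 0.2867]
tcp_rot: [176.4, 0.1, 90.8]
wrist_force: [-2.4, -0.3, 2.2]
opening: 0.0133
grasp_force: 20.3
t 24.4 tcp [ 0.6303 -0.0788  0.2867] [176.4297   0.0927  90.7602] q [-7.3077 15.2711 28.0491 99.23    0.4092 81.942 ] F [-2.4009 -0.2683  2.1873] open 0.013324783455572546
turn [0.1703 0.0919 0.0158] shift before turn [-0.0002 -0.0013 -0.0003] after [-0.0002 -0.0013 -0.0003]
```

Opening is 13.3 mm at 20 N, so the flap edge is between the pads. I'll loosen to a close cage around it and start along the hinge arc.

```bash
python3 -m handwheel '[{"tx":0,"ty":0,"tz":0,"ax":0,"ay":0,"az":0,"jaw":-0.5},{"tx":0,"ty":0,"tz":0,"ax":0,"ay":0,"az":0,"jaw":-0.5},{"tx":0,"ty":-0.0087,"tz":-0.0001,"ax":-3,"ay":0,"az":0,"jaw":-0.5},{"tx":0,"ty":-0.0087,"tz":-0.0001,"ax":-3,"ay":0,"az":0,"jaw":-0.5},{"tx":0,"ty":-0.0087,"tz":-0.0001,"ax":-3,"ay":0,"az":0,"jaw":-0.5},{"tx":0,"ty":-0.0087,"tz":-0.0001,"ax":-3,"ay":0,"az":0,"jaw":-0.5},{"tx":0,"ty":-0.0087,"tz":-0.0001,"ax":-3,"ay":0,"az":0,"jaw":-0.5},{"tx":0,"ty":-0.0087,"tz":-0.0001,"ax":-3,"ay":0,"az":0,"jaw":-0.5},{"tx":0,"ty":-0.0087,"tz":-0.0001,"ax":-3,"ay":0,"az":0,"jaw":-0.5},{"tx":0,"ty":0,"tz":0,"ax":0,"ay":0,"az":0,"jaw":-0.5}]'
cat >> h.py <<'E'
def arc(th,lean,r=.167,m=.007):
    t=np.radians(th); return go([.6318-r*np.sin(t)+m*np.cos(t),-.079,.12+r*np.cos(t)+m*np.sin(t)],tool(lean,90))
E
python3 - <<'E'
from h import *
arc(24.5,24.5)
E
```

```text
time: 25.65
ee_pos: [0.57, -0.0795, 0.274]
tcp_rot: [155.4, 0.1, 90.7]
wrist_force: [-2.1, 0.4, -2.0]
opening: 0.0214
grasp_force: 1.1
t 25.65 tcp [ 0.57   -0.0795  0.274 ] [155.4274   0.0894  90.7424] q [-10.1313 -15.3138  -8.2494  72.868    4.4192  80.0545] F [-2.096   0.3795 -2.01  ] open 0.021356611491442735
turn [0.0726 0.0845 0.0302] shift before turn [ 0.0006 -0.0006 -0.0012] after [ 0.0006 -0.0006 -0.0012]
```

```bash
python3 -m handwheel '[{"tx":0.0005,"ty":-0.0102,"tz":-0.0008,"ax":-3.5,"ay":0,"az":0,"jaw":-0.5},{"tx":0,"ty":-0.0102,"tz":-0.0001,"ax":-3.5,"ay":0,"az":0,"jaw":-0.5},{"tx":0,"ty":-0.0102,"tz":-0.0001,"ax":-3.5,"ay":0,"az":0,"jaw":-0.5},{"tx":0,"ty":-0.0102,"tz":-0.0001,"ax":-3.5,"ay":0,"az":0,"jaw":-0.5},{"tx":0,"ty":-0.0102,"tz":-0.0001,"ax":-3.5,"ay":0,"az":0,"jaw":-0.5},{"tx":0,"ty":-0.0102,"tz":-0.0001,"ax":-3.5,"ay":0,"az":0,"jaw":-0.5},{"tx":0,"ty":-0.0102,"tz":-0.0001,"ax":-3.5,"ay":0,"az":0,"jaw":-0.5},{"tx":0,"ty":0,"tz":0,"ax":0,"ay":0,"az":0,"jaw":-0.5},{"tx":0,"ty":0,"tz":0,"ax":0,"ay":0,"az":0,"jaw":-0.5},{"tx":0,"ty":0,"tz":0,"ax":0,"ay":0,"az":0,"jaw":-0.5}]'
python3 - <<'E'
from h import *
arc(49,49)
E
```

```text
time: 26.9
ee_pos: [0.5129, -0.0799, 0.2351]
tcp_rot: [131.0, 0.1, 90.8]
wrist_force: [-1.6, 0.1, -2.9]
opening: 0.0215
grasp_force: 1.7
t 26.9 tcp [ 0.5129 -0.0799  0.2351] [130.993    0.088   90.7664] q [-15.4899 -48.0019 -43.3853  46.759   12.1413  79.1075] F [-1.6258  0.1225 -2.8766] open 0.021464866760015563
turn [0.007  0.0454 0.0772] shift before turn [ 0.001  -0.0018 -0.0018] after [ 0.001  -0.0018 -0.0018]
```

The cage works, with the flap bearing 2–3 N on the outer finger, but q2 is close to its limit (-48.6). I'll fit the arm geometry from the recorded poses to plan the rest.

```bash
cat > fk.py <<'E'
from h import *
from scipy.optimize import least_squares
D=[([.1838,.5182,.2309],[-179.95,0,160.474],[70.4738,4.9982,10.0504,95.1004,0,90]),
([.4285,.08,.2314],[179.988,.039,-179.232],[10.5687,-10.5638,-4.8327,95.6906,.005,9.8]),
([.5409,.0822,.1737],[179.978,35.083,-179.222],[11.9545,-31.0047,-34.3644,52.068,-6.3747,9.18]),
([.5917,.0408,.1317],[179.994,35.0524,-179.223],[5.1427,-23.7836,-34.5242,44.2849,-2.5,3.58]),
([.466,-.2029,.1502],[179.824,34.7737,-179.556],[-34.0393,-32.4261,-36.9524,55.7811,18.9921,-29.46]),
([.5925,-.1964,.1474],[-179.996,35.0066,-179.238],[-24.8399,-16.7371,-27.279,47.1795,14.3493,-21.43]),
([.4069,-.2012,.2353],[179.886,34.8262,-179.303],[-39.8396,-37.9751,-30.2212,69.9578,21.8808,-35.1]),
([.4084,-.202,.2341],[176.6653,.0055,90.7971],[-27.3015,-10.7996,-4.803,93.0516,1.5651,61.94]),
([.5884,-.0791,.3676],[176.4132,.1109,90.8463],[-7.8663,13.7137,35.7284,108.4524,.4336,81.3]),
([.6302,-.0788,.2875],[176.3718,.1031,90.7677],[-7.3111,15.2233,28.0781,99.248,.4077,81.93]),
([.57,-.0795,.274],[155.4274,.0894,90.7424],[-10.1313,-15.3138,-8.2494,72.868,4.4192,80.05]),
([.5129,-.0799,.2351],[130.993,.088,90.7664],[-15.4899,-48.0019,-43.3853,46.759,12.1413,79.11])]
def fk(v,q):  # W5 in arm plane: radius, height
    a=np.radians(q[1]); b=a-np.radians(q[2]); p=b+np.radians(q[3])
    f=lambda A,B,t:np.array([A*np.cos(t)+B*np.sin(t),-A*np.sin(t)+B*np.cos(t)])
    return np.array([v[0],v[1]])+f(v[2],v[3],a)+f(v[4],v[5],b)+f(v[6],v[7],p)
def W(P,R,Lt,q1):
    w=np.array(P)-Lt*R.apply([0,0,1]); c,s=np.cos(np.radians(q1)),np.sin(np.radians(q1))
    return np.array([w[0]*c+w[1]*s,-w[0]*s+w[1]*c,w[2]])
def res(v):
    e=[]
    for P,r,q in D:
        w=W(P,Ro.from_euler("xyz",r,degrees=True),v[8],q[0]); g=fk(v,q); e+=[w[0]-g[0],w[2]-g[1],w[1]]
    return np.array(e)
S=least_squares(res,[0,.2,0,.35,.3,0,0.05,0,.2]); V=S.x
def ik(P,lean):
    R=tool(lean,90); w0=np.array(P)-V[8]*R.apply([0,0,1]); q1=np.degrees(np.arctan2(w0[1],w0[0])); w=W(P,R,V[8],q1)
    d=Ro.from_euler("z",-q1,degrees=True).apply(R.apply([0,0,1])); p=np.degrees(np.arctan2(-d[2],d[0]))
    s=least_squares(lambda x:fk(V,[q1,x[0],x[1],p-x[0]+x[1]])-w[[0,2]],[-40,-45],x_scale=10)
    return np.r_[q1,s.x,p-s.x[0]+s.x[1],s.cost]
if __name__=="__main__":
    print("fit",V,"max err",abs(S.fun).max())
    print("check",ik([.5129,-.0799,.2351],49)[:4])
    for th in (50,60,70,80,90):
        t=np.radians(th)
        for r in (.167,.18):
            P=[.6318-r*np.sin(t)+.007*np.cos(t),-.079,.12+r*np.cos(t)+.007*np.sin(t)]
            print(th,r,np.round(P,3),{l:np.round(ik(P,l)[1:4],1).tolist() for l in (35,42,49,56,70,88)})
E
python3 fk.py
```

```text
fit [-0.      0.16    0.      0.4201  0.5188  0.0361  0.1443  0.      0.285 ] max err 5.8405698897257e-05
check [-15.5211 -47.9776 -43.3661  46.7742]
50 0.167 [ 0.508 -0.079  0.233] {35: [-34.9, -29.9, 60.8], 42: [-41.9, -36.9, 53.9], 49: [-48.8, -44.0, 47.0], 56: [-55.8, -51.0, 40.1], 70: [-69.9, -65.3, 25.7], 88: [-88.6, -84.0, 6.8]}
50 0.18 [ 0.498 -0.079  0.241] {35: [-36.1, -29.6, 62.4], 42: [-43.2, -36.6, 55.7], 49: [-50.2, -43.5, 48.9], 56: [-57.4, -50.6, 42.2], 70: [-72.1, -64.8, 28.5], 88: [-94.5, -84.1, 12.6]}
60 0.167 [ 0.491 -0.079  0.21 ] {35: [-38.0, -34.1, 59.8], 42: [-45.2, -41.0, 53.4], 49: [-52.5, -47.9, 47.0], 56: [-60.0, -54.8, 40.6], 70: [-76.0, -69.1, 28.1], 88: [-119.7, -92.0, 29.8]}
60 0.18 [ 0.479 -0.079  0.216] {35: [-39.6, -34.1, 61.4], 42: [-46.9, -40.9, 55.2], 49: [-54.3, -47.7, 49.0], 56: [-61.9, -54.6, 42.9], 70: [-78.8, -68.9, 31.3], 88: [-136.7, -94.0, 44.9]}
70 0.167 [ 0.477 -0.079  0.184] {35: [-40.6, -38.2, 58.4], 42: [-48.1, -45.0, 52.3], 49: [-55.7, -51.8, 46.3], 56: [-63.7, -58.7, 40.5], 70: [-82.1, -73.2, 30.4], 88: [-120.9, -94.0, 29.1]}
70 0.
[... 241 characters left out ...]
, 42: [-50.1, -48.8, 50.6], 49: [-58.1, -55.6, 45.0], 56: [-66.7, -62.6, 39.8], 70: [-88.2, -77.3, 32.4], 88: [-101.2, -94.0, 9.4]}
80 0.18 [ 0.456 -0.079  0.158] {35: [-44.5, -42.8, 57.8], 42: [-52.4, -49.4, 52.4], 49: [-60.7, -56.1, 47.2], 56: [-69.6, -63.0, 42.5], 70: [-93.1, -77.8, 37.1], 88: [-106.7, -94.0, 14.9]}
90 0.167 [ 0.465 -0.079  0.127] {35: [-43.4, -45.7, 53.7], 42: [-51.2, -52.4, 48.1], 49: [-59.5, -59.3, 42.9], 56: [-68.6, -66.2, 38.1], 70: [-94.2, -81.6, 34.2], 88: [-72.0, -94.0, -19.7]}
90 0.18 [ 0.452 -0.079  0.127] {35: [-45.6, -46.7, 55.1], 42: [-53.8, -53.3, 49.9], 49: [-62.4, -60.1, 45.1], 56: [-72.1, -67.0, 41.0], 70: [-101.4, -82.6, 40.6], 88: [-67.6, -94.0, -24.2]}
```

```bash
cat > plan.py <<'E'
from fk import *
def pose(th,ph,w,dep):
    t,f=np.radians([th,ph]); u=np.array([-np.sin(t),np.cos(t)]); d=np.array([np.sin(f),-np.cos(f)]); n=np.array([np.cos(f),np.sin(f)])
    k=np.array([.6318,.12])+.19*u+d*(dep+.013*(w/.085)**2)+n*w/2
    return np.array([k[0],-.079,k[1]]),tool(ph,90)
def rows(wps):
    o=telemetry.get_obs(); P,R=o["ee_pos"],Ro.from_euler("xyz",o["tcp_rot"],degrees=True)
    for wp in wps:
        Q,S=pose(*wp); print(wp,"sh",np.round(R.inv().apply(Q-P)*1e3,1),"turn",(R.inv()*S).as_rotvec(degrees=True).round(2),"jaw",round(wp[2]/.085*2-1,2),"q",ik(Q,wp[1])[1:3].round(1),Q[[0,2]].round(4)); P,R=Q,S
E
python3 - <<'E'
from plan import *
o=telemetry.get_obs(); t=np.radians(49); n=np.array([np.cos(t),np.sin(t)]); u=np.array([-np.sin(t),np.cos(t)])
h=o["ee_pos"][[0,2]]-n*o["opening"]/2-[.6318,.12]; print("theta now",49-np.degrees(np.arctan2(h@n,h@u)),"r",np.hypot(*h))
rows([(52,48,.028,.020),(52.5,47,.036,.019),(53,46,.044,.018),(53.5,45,.052,.017),(54,44,.060,.016)]+[(54+i*3,44-i*.55,.06,.015) for i in range(1,13)])
E
```

```text
theta now 49.664130887218356 r 0.16524847866237494
(52, 48, 0.028, 0.02) sh [ 1.  -5.1 -2.8] turn [1.01 0.05 0.08] jaw -0.34 q [-48. -43.] [0.5074 0.2331]
(52.5, 47, 0.036, 0.019) sh [-0.   2.   0.4] turn [ 1.  0. -0.] jaw -0.15 q [-46.7 -41.7] [0.5089 0.2343]
(53, 46, 0.044, 0.018) sh [-0.   2.   0.7] turn [ 1. -0. -0.] jaw 0.04 q [-45.4 -40.5] [0.5108 0.2352]
(53.5, 45, 0.052, 0.017) sh [-0.  2.  1.] turn [1. 0. 0.] jaw 0.22 q [-44.1 -39.3] [0.5129 0.2359]
(54, 44, 0.06, 0.016) sh [-0.   2.   1.4] turn [ 1. -0. -0.] jaw 0.41 q [-42.7 -38. ] [0.5153 0.2363]
(57, 43.45, 0.06, 0.015) sh [  0.1 -10.    1.3] turn [ 0.55  0.   -0.  ] jaw 0.41 q [-43.3 -38.9] [0.509  0.2285]
(60, 42.9, 0.06, 0.015) sh [ 0.1 -9.8  2.9] turn [ 0.55  0.   -0.  ] jaw 0.41 q [-43.8 -39.7] [0.5039 0.2197]
(63, 42.35, 0.06, 0.015) sh [ 0.1 -9.6  3.5] turn [ 0.55 -0.    0.  ] jaw 0.41 q [-44.2 -40.6] [0.4991 0.2106]
(66, 41.8, 0.06, 0.015) sh [ 0.1 -9.4  4. ] turn [ 0.55  0.   -0.  ] jaw 0.41 q [-44.5 -41.5] [0.4949 0.2013]
(69, 41.25, 0.06, 0.015) sh [ 0.  -9.2  4.6] turn [ 0.55 -0.    0.  ] jaw 0.41 q [-44.8 -42.3] [0.4911 0.1917]
(72, 40.7, 0.06, 0.015) sh [ 0.  -8.9  5.1] turn [ 0.55  0.   -0.  ] jaw 0.41 q [-44.9 -43.2] [0.4878 0.182 ]
(75, 40.15, 0.06, 0.015) sh [ 0.  -8.6  5.7] turn [ 0.55  0.   -0.  ] jaw 0.41 q [-45. -44.] [0.4851 0.1721]
(78, 39.6, 0.06, 0.015) sh [ 0.  -8.2  6.2] turn [ 0.55 -0.    0.  ] jaw 0.41 q [-44.9 -44.8] [0.4828 0.1621]
(81, 39.05, 0.06, 0.015) sh [ 0.  -7.8  6.7] turn [ 0.55 -0.    0.  ] jaw 0.41 q [-44.8 -45.6] [0.481  0.1519]
(84, 38.5, 0.06, 0.015) sh [ 0.  -7.4  7.1] turn [ 0.55  0.   -0.  ] jaw 0.41 q [-44.5 -46.3] [0.4797 0.1417]
(87, 37.95, 0.06, 0.015) sh [ 0.  -7.   7.6] turn [ 0.55 -0.   -0.  ] jaw 0.41 q [-44.1 -47. ] [0.4789 0.1315]
(90, 37.4, 0.06, 0.015) sh [ 0.  -6.5  8. ] turn [0.55 0.   0.  ] jaw 0.41 q [-43.5 -47.6] [0.4787 0.1212]
```

```bash
python3 -m handwheel '[{"tx":0.001,"ty":-0.003,"tz":-0.002,"ax":1,"ay":0,"az":0,"jaw":-0.34},{"tx":0,"ty":0.001,"tz":0.0004,"ax":1,"ay":0,"az":0,"jaw":-0.15},{"tx":0,"ty":0.002,"tz":0.0007,"ax":1,"ay":0,"az":0,"jaw":0.04},{"tx":0,"ty":0.002,"tz":0.001,"ax":1,"ay":0,"az":0,"jaw":0.22},{"tx":0,"ty":0.002,"tz":0.0014,"ax":1,"ay":0,"az":0,"jaw":0.41},{"tx":0,"ty":0,"tz":0,"ax":0,"ay":0,"az":0,"jaw":0.41},{"tx":0,"ty":0,"tz":0,"ax":0,"ay":0,"az":0,"jaw":0.41},{"tx":0,"ty":0,"tz":0,"ax":0,"ay":0,"az":0,"jaw":0.41},{"tx":0,"ty":0,"tz":0,"ax":0,"ay":0,"az":0,"jaw":0.41},{"tx":0,"ty":0,"tz":0,"ax":0,"ay":0,"az":0,"jaw":0.41}]'
python3 - <<'E'
from plan import *
rows([(57,43.45,.06,.015)])
s=cam("side")["color"]; t=cam("top")["color"]
f=lambda i:cv2.resize(i[150:330,230:390],None,fx=2.5,fy=2.5,interpolation=cv2.INTER_CUBIC)
cv2.imwrite("pics/a5.png",np.hstack([f(s),f(t)])[:,:,::-1])
E
```

```text
time: 28.15
ee_pos: [0.5162, -0.0789, 0.2363]
tcp_rot: [135.9, 0.1, 90.8]
wrist_force: [-0.9, 0.5, -1.4]
opening: 0.0603
grasp_force: 0.7
(57, 43.45, 0.06, 0.015) sh [ -0.  -10.6   0.6] turn [0.63 0.06 0.07] jaw 0.41 q [-43.3 -38.9] [0.509  0.2285]
```

View pics/a5.png

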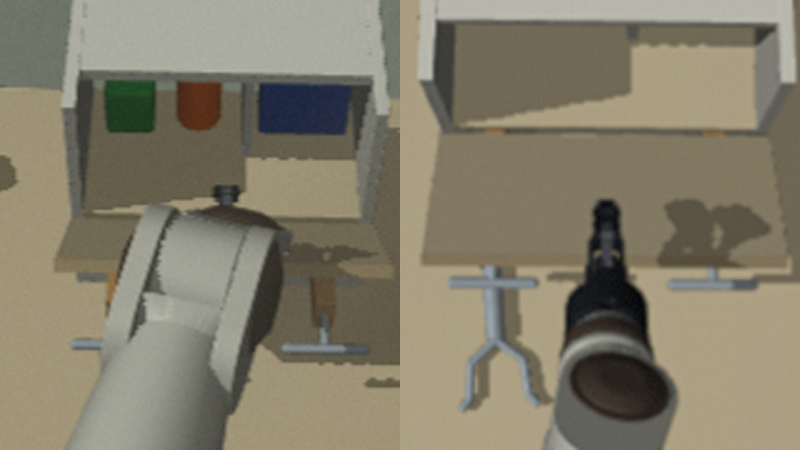

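The flap leans about halfway, with its edge at row 262 of the top crop, resting on the outer finger. I'll continue lowering along the computed arc.

```bash
python3 -m handwheel '[{"tx":0,"ty":-0.0106,"tz":0.0006,"ax":0.55,"ay":0,"az":0,"jaw":0.41},{"tx":0,"ty":-0.0098,"tz":0.0029,"ax":0.55,"ay":0,"az":0,"jaw":0.41},{"tx":0,"ty":-0.0096,"tz":0.0035,"ax":0.55,"ay":0,"az":0,"jaw":0.41},{"tx":0,"ty":-0.0094,"tz":0.004,"ax":0.55,"ay":0,"az":0,"jaw":0.41},{"tx":0,"ty":-0.0092,"tz":0.0046,"ax":0.55,"ay":0,"az":0,"jaw":0.41},{"tx":0,"ty":-0.0089,"tz":0.0051,"ax":0.55,"ay":0,"az":0,"jaw":0.41},{"tx":0,"ty":-0.0086,"tz":0.0057,"ax":0.55,"ay":0,"az":0,"jaw":0.41},{"tx":0,"ty":0,"tz":0,"ax":0,"ay":0,"az":0,"jaw":0.41},{"tx":0,"ty":0,"tz":0,"ax":0,"ay":0,"az":0,"jaw":0.41},{"tx":0,"ty":0,"tz":0,"ax":0,"ay":0,"az":0,"jaw":0.41}]'
python3 - <<'E'
from plan import *
print(telemetry.get_obs()["ee_pos"])
rows([(78-.5,39.6,.06,.015),(80,39.05,.06,.015),(82.5,38.5,.06,.015),(85,38,.06,.015),(87,37.5,.06,.015),(88.5,37,.06,.015),(89.5,37,.06,.015),(90.5,37,.06,.015),(91.2,37,.06,.015)])
E
```

```text
time: 29.5
ee_pos: [0.4851, -0.0793, 0.172]
tcp_rot: [139.8, 0.1, 90.8]
wrist_force: [-5.6, -0.1, -2.5]
opening: 0.0602
grasp_force: 3.0
[ 0.4851 -0.0793  0.172 ]
(77.5, 39.6, 0.06, 0.015) sh [ 0.4 -6.9  5. ] turn [0.6  0.05 0.06] jaw 0.41 q [-44.8 -44.6] [0.4831 0.1637]
(80, 39.05, 0.06, 0.015) sh [ 0.  -6.6  5.5] turn [ 0.55 -0.    0.  ] jaw 0.41 q [-44.6 -45.2] [0.4815 0.1552]
(82.5, 38.5, 0.06, 0.015) sh [ 0.  -6.3  5.9] turn [ 0.55  0.   -0.  ] jaw 0.41 q [-44.3 -45.7] [0.4803 0.1467]
(85, 38, 0.06, 0.015) sh [ 0.  -6.   6.1] turn [ 0.5  0.  -0. ] jaw 0.41 q [-44.  -46.2] [0.4794 0.1381]
(87, 37.5, 0.06, 0.015) sh [ 0.  -4.6  5.2] turn [0.5 0.  0. ] jaw 0.41 q [-43.6 -46.6] [0.4789 0.1312]
(88.5, 37, 0.06, 0.015) sh [ 0.  -3.4  4.1] turn [0.5 0.  0. ] jaw 0.41 q [-43.1 -46.7] [0.4787 0.1259]
(89.5, 37, 0.06, 0.015) sh [ 0.  -2.   2.6] turn [0. 0. 0.] jaw 0.41 q [-43.1 -47.1] [0.4787 0.1226]
(90.5, 37, 0.06, 0.015) sh [-0.  -2.   2.6] turn [0. 0. 0.] jaw 0.41 q [-43.1 -47.4] [0.4787 0.1192]
(91.2, 37, 0.06, 0.015) sh [-0.  -1.4  1.9] turn [0. 0. 0.] jaw 0.41 q [-43.1 -47.7] [0.4787 0.1169]
```

```bash
python3 -m handwheel '[{"tx":0,"ty":-0.0069,"tz":0.005,"ax":0.55,"ay":0,"az":0,"jaw":0.41},{"tx":0,"ty":-0.0066,"tz":0.0055,"ax":0.55,"ay":0,"az":0,"jaw":0.41},{"tx":0,"ty":-0.0063,"tz":0.0059,"ax":0.55,"ay":0,"az":0,"jaw":0.41},{"tx":0,"ty":-0.006,"tz":0.0061,"ax":0.5,"ay":0,"az":0,"jaw":0.41},{"tx":0,"ty":-0.0046,"tz":0.0052,"ax":0.5,"ay":0,"az":0,"jaw":0.41},{"tx":0,"ty":-0.0034,"tz":0.0041,"ax":0.5,"ay":0,"az":0,"jaw":0.41},{"tx":0,"ty":-0.002,"tz":0.0026,"ax":0,"ay":0,"az":0,"jaw":0.41},{"tx":0,"ty":-0.002,"tz":0.0026,"ax":0,"ay":0,"az":0,"jaw":0.41},{"tx":0,"ty":0,"tz":0,"ax":0,"ay":0,"az":0,"jaw":0.41},{"tx":0,"ty":0,"tz":0,"ax":0,"ay":0,"az":0,"jaw":0.41}]'
```

```text
time: 30.75
ee_pos: [0.4787, -0.0795, 0.1192]
tcp_rot: [143.0, 0.1, 90.8]
wrist_force: [-3.4, 1.2, -3.7]
opening: 0.0602
grasp_force: 2.8
```

```bash
python3 -m handwheel '[{"tx":0,"ty":-0.0006,"tz":0.0008,"ax":0,"ay":0,"az":0,"jaw":0.41},{"tx":0,"ty":-0.0006,"tz":0.0008,"ax":0,"ay":0,"az":0,"jaw":0.41},{"tx":0,"ty":-0.0006,"tz":0.0008,"ax":0,"ay":0,"az":0,"jaw":0.41},{"tx":0,"ty":-0.0006,"tz":0.0008,"ax":0,"ay":0,"az":0,"jaw":0.41},{"tx":0,"ty":-0.0006,"tz":0.0008,"ax":0,"ay":0,"az":0,"jaw":0.41},{"tx":0,"ty":-0.0006,"tz":0.0008,"ax":0,"ay":0,"az":0,"jaw":0.41},{"tx":0,"ty":0,"tz":0,"ax":0,"ay":0,"az":0,"jaw":0.41},{"tx":0,"ty":0,"tz":0,"ax":0,"ay":0,"az":0,"jaw":0.41},{"tx":0,"ty":0,"tz":0,"ax":0,"ay":0,"az":0,"jaw":0.41},{"tx":0,"ty":0,"tz":0,"ax":0,"ay":0,"az":0,"jaw":0.41}]'
```

```text
time: 32.0
ee_pos: [0.4789, -0.0796, 0.1135]
tcp_rot: [142.9, 0.1, 90.8]
wrist_force: [-0.0, 0.0, 0.2]
opening: 0.0601
grasp_force: 0.0
```

The forces are zero, so the flap is lying on the supports. I'll back out along the fingers.

```bash
python3 -m handwheel '[{"tx":0,"ty":-0.004,"tz":0,"ax":0,"ay":0,"az":0,"jaw":0.41},{"tx":0,"ty":0,"tz":-0.008,"ax":0,"ay":0,"az":0,"jaw":0.41},{"tx":0,"ty":0,"tz":-0.01,"ax":0,"ay":0,"az":0,"jaw":0.41},{"tx":0,"ty":0,"tz":-0.01,"ax":0,"ay":0,"az":0,"jaw":0.41},{"tx":0,"ty":0,"tz":-0.012,"ax":0,"ay":0,"az":0,"jaw":0.41},{"tx":0,"ty":0,"tz":-0.012,"ax":2,"ay":0,"az":0,"jaw":0.41},{"tx":0,"ty":0,"tz":-0.02,"ax":4,"ay":0,"az":0,"jaw":0.41},{"tx":0,"ty":0,"tz":-0.03,"ax":6,"ay":0,"az":0,"jaw":0.41},{"tx":0,"ty":0,"tz":-0.04,"ax":6,"ay":0,"az":0,"jaw":0.41},{"tx":0,"ty":0,"tz":-0.05,"ax":6,"ay":0,"az":0,"jaw":0.41}]'
python3 -m handwheel '[{"tx":-0.05,"ty":0,"tz":-0.03,"ax":0,"ay":0,"az":0,"jaw":0.41},{"tx":-0.05,"ty":0,"tz":0,"ax":0,"ay":0,"az":0,"jaw":0.41},{"tx":-0.05,"ty":0,"tz":0,"ax":0,"ay":0,"az":0,"jaw":0.41},{"tx":-0.05,"ty":0,"tz":0,"ax":0,"ay":0,"az":0,"jaw":0.41},{"tx":0,"ty":0,"tz":0,"ax":0,"ay":0,"az":0,"jaw":0.41},{"tx":0,"ty":0,"tz":0,"ax":0,"ay":0,"az":0,"jaw":0.41},{"tx":0,"ty":0,"tz":0,"ax":0,"ay":0,"az":0,"jaw":0.41},{"tx":0,"ty":0,"tz":0,"ax":0,"ay":0,"az":0,"jaw":0.41},{"tx":0,"ty":0,"tz":0,"ax":0,"ay":0,"az":0,"jaw":0.41},{"tx":0,"ty":0,"tz":0,"ax":0,"ay":0,"az":0,"jaw":0.41}]'
python3 - <<'E'
from h import *
s=cam("side")["color"]; t=cam("top")["color"]
f=lambda i:cv2.resize(i[150:330,230:390],None,fx=2.5,fy=2.5,interpolation=cv2.INTER_CUBIC)
cv2.imwrite("pics/a6.png",np.hstack([f(s),f(t)])[:,:,::-1])
E
```

```text
time: 33.25
ee_pos: [0.3829, -0.0805, 0.2798]
tcp_rot: [167.1, 0.1, 90.8]
wrist_force: [0.7, -0.8, 0.3]
opening: 0.0604
grasp_force: 0.0
time: 34.5
ee_pos: [0.3801, -0.2803, 0.3078]
tcp_rot: [166.9, 0.1, 90.8]
wrist_force: [0.1, 0.5, -0.7]
opening: 0.0603
grasp_force: 0.0
```

View pics/a6.png

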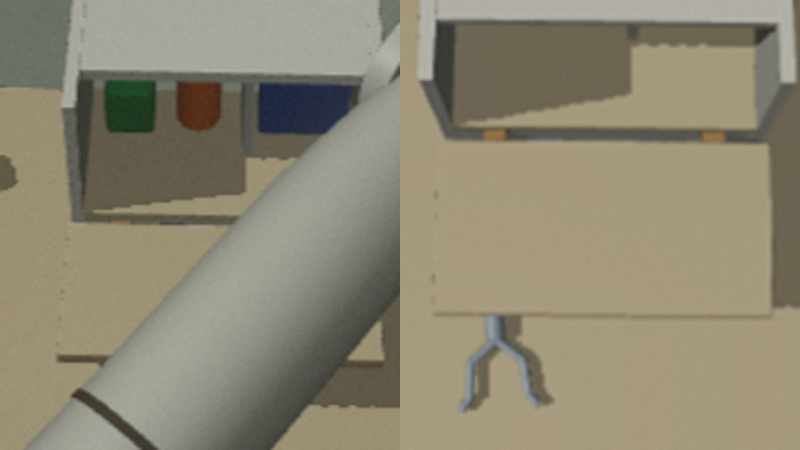

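The flap lies level, with its edge straight at rows 312–315 of the top crop. The arm is clear and the fork is unmoved at (495,360). The supports were not touched after the stop, so I'm handing in.

Run:
```python
from h import *
from workcell import workorder
print(plane("top",310,275.6,.134))
print(workorder.job_done())
```

```text
[ 0.4421 -0.0778  0.134 ]
the job is handed in; nothing more can be done
None
```

The job is handed in: both supports were pulled to their stops with the flap still up, then the flap was lowered until it lay on both of them at about 34 s of the 61 s allowed; no verdict came back, but the last picture shows the flap level, the fork in place and the arm clear, while the brush and lid, outside that picture, were never approached.

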